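# Shut the filter box and lock its quarter-turn fastener

### The job

Shut and lock the white filter box: put a fingertip into the slot of the blue round fastener on its sprung, half-raised cover, push the cover all the way down, and while keeping it down turn the fastener a full quarter turn clockwise (seen from above) to its stop, so that the cover stays shut when you let go. Only push and turn; do not pull the cover up, and leave the white-capped jar and the brown stopper beside the box where they stand.

Things in the scene. Friction and masses are not known exactly. Their poses are not given: they have to be found in the camera images.
- filter_box: white low box, 220 (x) x 180 (y) x 58 mm high, fixed to the worktop. Origin: centre of its underside on the worktop; its x axis points from its front to its back (hinge side), y to its left seen from the front, z up. The cover's hinge line runs along the box's y at x = +100 mm, z = 60 mm.
- cover (a joint): angle (rad) of the grey hinged cover (188 mm wide, 214 mm from hinge to front edge, 6 mm thick, underside level with the hinge line): 0 = fully shut, grows as its front rises. A hinge spring holds it up at about 0.22 and lifts it again if let go unlocked; holding it at 0 takes about 7 N down at the fastener. Locked, it rests at about 0.02.
- dial (a joint): angle (rad) of the blue fastener: 0 unlocked, slot ends at the red dots; pi/2 locked, slot along the box's x, ends at the green dots; grows clockwise from above; stops at both; 0.06 N m friction. From about 1.0 on its cam tongue must pass under a keeper: needs the cover below 0.018. Turned so far with the cover up, it lands on the keeper: turn back.
- slot_floor (a point): centre of the finger slot's floor on the fastener's axis, 145 mm in front of the hinge line, 11 mm above the cover's underside; y along the slot, z out of it. Slot 36 mm wide, 16 deep, right across the 100 mm fastener; a fixed black ring (104 mm inside, 120 outside), flush with the fastener's top, closes its ends. Cover shut: floor 71 mm, top 87 mm over the worktop.
- front_edge (a point): middle of the upper front edge of the cover; 66 mm above the worktop when shut.
- sample_jar_0: loose white plastic jar, 60 mm diameter, 85 mm high, with a white cap, standing at the right of the filter box; origin at the centre of its underside.
- stopper: loose brown rubber stopper, 34 mm diameter, 26 mm high, at the left of the filter box; origin at the centre of its underside.

How it is judged (in metres and radians):
On the way, in this order (a step that is already met when the one before it is completed fails the run):
1. the cover is pushed down while the fastener is still unlocked (value of joint cover below 0.03 rad and value of joint dial below 1.1 rad), for 0.05 s.
2. the fastener is turned to its stop with the cover shut (value of joint cover below 0.035 rad and value of joint dial above 1.4 rad), for 0.1 s.
At the end, for the whole second after the job is handed in: The cover stays shut by itself (below 0.035 rad), the fastener stands at its locked stop (above 1.4 rad), and the jar and the stopper beside the box stand within 20 mm of where they began (all of step 2 and distance of each of sample_jar_0, stopper from where it was at the start of the episode below 0.02 m); the robot touches nothing.
It fails at once if the cover is pulled up (value of joint cover above 0.35 rad).
It fails at once if the jar or the stopper beside the box is shifted or lifted (distance of any of sample_jar_0, stopper from where it was at the start of the episode above 0.02 m).
It also fails if it takes over 38 s, if anything falls off the work surface, if the arm or the gripper's body presses on something with over 40 N, if the wrist force passes 120 N, or if a joint passes its speed limit or range.

### The arm

A 7-joint arm with a two-finger parallel gripper is mounted at the origin on a cart in front of the work surface, level with it; the furniture and walls round the work are solid. World frame = base frame: x ahead of the robot, y to its left, z up, the work surface at z = 0. Lengths are in m, angles in degrees, forces in N, time in s.
With the tool pointing down it reaches from about 0.4 to 0.85 m from the base axis. Payload 4.4 kg.
Tool frame: the origin (TCP) lies midway between the tips of the shut fingers; the grasp point (between the pads) lies 19 mm behind it (manip.grasp_offset is the distance from the TCP to the grasp point, in m); z points along the fingers, y is the direction in which the jaws open and shut (so a half turn about z gives the same grasp; the last joint's range is limited). The gripper opens to 94 mm and grips with 3 to 60 N. Pads are 16 mm wide; open, the fingers measure 119 mm over their backs; the gripper's body (75 mm by 177 mm) begins 78 mm behind the grasp point.
Start: joints at [71.631, 36.005, 2.206, 86.941, -1.547, 57.084, -1.146], TCP at [0.164, -0.629, 0.205] pointing down, gripper open.
Joint ranges: [-175.42, 175.42], [-21.48, 121.26], [-71.46, 75.88], [10.55, 141.38], [-63.04, 243.04], [13.31, 113.54], [-168.57, 168.57]. Speed limits (degrees/s): [147.25, 147.25, 180, 180, 180, 180, 180].

### API

Orientations are given as a 3x3 rotation matrix whose columns are the frame's x, y, z axes.
In Python, from rig import manip, solver, get_state, imaging, spotter gives the robot as it stands. The module is installed in compiled form; this text tells all that it offers. Calls block until the motion is done:
- manip.move_pose(position, orientation): joint-space move of the TCP to a pose.
- manip.move_linear(position, rot=None, feed=0.15, guard=None): straight line of the TCP; rot=None keeps the orientation; feed is the mean speed in m/s. With guard (N) it stops when the force on the tool has changed by that much, and returns True; else False.
- manip.move_j(angles): joint-space move.
- manip.grip(opening, newtons=None): finger opening in m; newtons is the grip in N (None keeps the last); returns when the fingers have stopped.
- manip.wait(seconds).
- solver.inverse_kinematics(position, orientation): joint angles nearest the present ones, or None.
- get_state(): the state.
- imaging.capture(name): name is "side" or "top" or "wrist"; returns the picture (420x560x3 uint8, red, green, blue); there is no depth.
- imaging.camera_info(name): a dict with "intrinsics" (3x3 intrinsics, pixels), "view" (4x4, takes a point from world to camera coordinates). Camera axes: x right, y up, looking along -z (the intrinsics and any distortion apply to the point x, -y, -z); pixel columns grow to the right and rows downward; lengths in m; the calibration is good to about 2 mm. A picture is of the moment at which its call begins: read the wrist's pose just before it. camera_info takes no time and is no camera call; for the wrist camera it gives the pose at the moment of the call.
A pose or a line that the arm cannot do raises manip.PlanningError and nothing moves.
- manip.hand_in(): hands the job in, once; it reports no verdict.
Trained networks look in the newest picture that a camera, given by its name, has taken for a name from the list of things; names that differ only in an ending like _2 or _b are one class to them, and where a whole thing is asked for, a point or a joint stands for the part that bears it (a point fixed in the world has none). Each returns a list of dicts, best first, with "p" (0 to 1); they miss things now and then, are a little off and sometimes report something else, mostly with a low value. They report only what shows in the picture. A call takes as long as a camera call.
- spotter.masks_of(camera, label): "region" (420x560 bool, what is visible of it) and "at" ([column, row] in pixels, amid what is visible of it).
- spotter.pinpoint(camera, label): "at" ([column, row] in pixels: a listed point, or the origin of a listed thing).
The state is a dict: "clock": time; "qpos": joint angles; "qvel": joint speeds; "effort": joint torques, N m; "ee_pos": TCP position; "orientation": TCP orientation; "contact_force": force on the tool from outside, world axes, zero at the start; "wrist_torque": the same for the moment, N m; "width": finger opening in m.
Only numpy, scipy, OpenCV 4.12 (cv2) and the standard library are available. Lean on these libraries where they do the work, as an engineer would, in place of code of your own. Each camera call takes 0.05 s, during which the arm holds its last target.

## Working session

There is one attempt and no reset: what is moved stays moved. The work goes in short steps, each a Python script; the robot and the scene stay as the last script left them, time stands still between calls to the robot, and variables do not carry over. Pictures are saved under pics/ and viewed, and the job is handed in when it is done.

```bash
mkdir -p pics; ls; cat > look.py <<'E'
import cv2
from rig import manip, solver, get_state, imaging, spotter
def snap(n,f):
    im=imaging.capture(n); cv2.imwrite('pics/'+f,im[:,:,::-1]); return im
E
python3 - <<'E'
from look import *
s=get_state(); print(s)
for n in ['side','top','wrist']:
    snap(n,n+'0.png'); i=imaging.camera_info(n); print(n,i)
    for l in ['slot_floor','front_edge','filter_box','sample_jar_0','stopper']:
        print(l,[(d['p'],d['at']) for d in spotter.pinpoint(n,l)][:3])
E
```

```text
pics
{'clock': 0.0, 'qpos': array([71.63280584, 36.05821145,  2.20237307, 86.99637476, -1.54728728,
       57.08526572, -1.14259951]), 'qvel': array([ 0.02378026,  0.03931559,  0.01486223,  0.05782249, -0.00501806,
       -0.03711751,  0.06931027]), 'effort': array([-4.30191139e-04, -5.49733043e+01,  1.14324935e+00, -1.86637187e+01,
       -5.21815626e-02,  2.37478752e-02,  1.57836189e-04]), 'ee_pos': array([ 0.16367124, -0.62834692,  0.20455997]), 'orientation': array([[ 9.67707274e-01,  2.52076136e-01, -5.02790424e-04],
       [ 2.52076637e-01, -9.67705494e-01,  1.85613618e-03],
       [-1.86654212e-05, -1.92293820e-03, -9.99998151e-01]]), 'contact_force': array([-0.57225172, -0.56829333,  1.40127598]), 'wrist_torque': array([ 0.02512555,  0.00935846, -0.00906739]), 'width': 0.09408734542738326}
side {'intrinsics': array([[492.70835067,   0.        , 275.31236836],
       [  0.        , 492.70835067, 215.40836623],
       [  0.        ,   0.        ,   1.        ]]), 'view': array([[-0.86029306,  0.50939703, -0.02026118,  0.59117859],
       [-0.32892719, -0.52426567,  0.78546318, 
[... 795 characters left out ...]
filter_box [(0.6, [302.6, 229.0])]
sample_jar_0 [(0.82, [371.6, 216.2])]
stopper [(0.49, [249.5, 225.6])]
wrist {'intrinsics': array([[373.6938193 ,   0.        , 283.73733428],
       [  0.        , 373.6938193 , 213.51626442],
       [  0.        ,   0.        ,   1.        ]]), 'view': array([[ 2.53355172e-01, -9.67372882e-01,  9.29267687e-04,
        -6.49150113e-01],
       [ 9.40482693e-01,  2.46087479e-01, -2.34378448e-01,
         2.63626181e-02],
       [ 2.26502674e-01,  6.02549522e-02,  9.72144989e-01,
        -3.89513859e-01],
       [ 0.00000000e+00,  0.00000000e+00,  0.00000000e+00,
         1.00000000e+00]])}
slot_floor []
front_edge []
filter_box []
sample_jar_0 []
stopper []
```

View pictures.

View pics/side0.png

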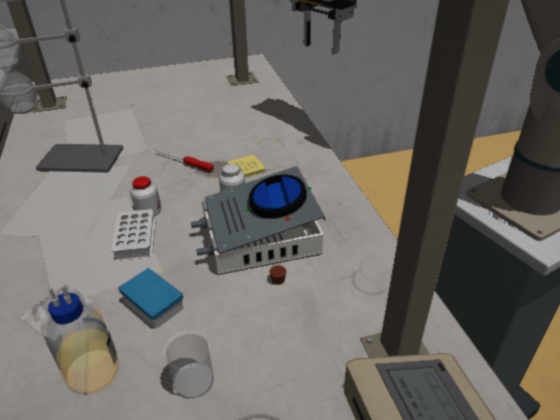

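View pics/top0.png

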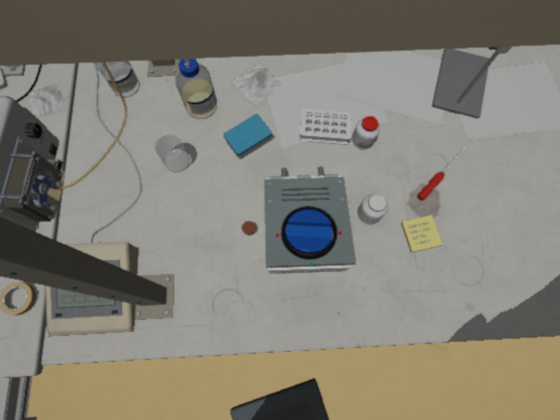

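```bash
cat > geo.py <<'E'
import numpy as np
def ray(info,px):
    K=info['intrinsics'];V=info['view'];R=V[:3,:3];t=V[:3,3]
    d=np.linalg.inv(K)@np.array([px[0],px[1],1.]); d=np.array([d[0],-d[1],-d[2]])
    return -R.T@t, R.T@d/np.linalg.norm(d)
def tri(rs):
    A=0;b=0
    for o,d in rs:
        P=np.eye(3)-np.outer(d,d);A=A+P;b=b+P@o
    p=np.linalg.solve(A,b)
    return p,[np.linalg.norm(np.cross(p-o,d)) for o,d in rs]
def atz(r,z): o,d=r; return o+d*(z-o[2])/d[2]
def proj(info,p):
    c=info['view'][:3,:3]@np.asarray(p)+info['view'][:3,3]; q=info['intrinsics']@np.array([c[0],-c[1],-c[2]]); return q[:2]/q[2]
E
python3 - <<'E'
from look import *
from geo import *
s=imaging.camera_info('side');t=imaging.camera_info('top')
print(tri([ray(s,[279.4,198.8]),ray(t,[309.1,231.0])]))
for n,a,b in [('box',[259.1,238.8],[302.6,229]),('jar',[232.6,198.3],[371.6,216.2]),('stop',[281.6,281.3],[249.5,225.6])]:
    print(n,tri([ray(s,a),ray(t,b)]),atz(ray(s,a),0),atz(ray(t,b),0))
E
```

```text
(array([ 0.55530364, -0.21074694,  0.0981731 ]), [np.float64(0.004558175497003613), np.float64(0.004558175497003492)])
box (array([ 0.59400276, -0.21974131, -0.00327241]), [np.float64(0.0037138683130888642), np.float64(0.003713868313088813)]) [ 0.59791587 -0.21973179  0.        ] [ 0.59030088 -0.21675701  0.        ]
jar (array([ 0.57298791, -0.39353732, -0.00982459]), [np.float64(0.0023320008675164236), np.float64(0.002332000867516369)]) [ 0.57964749 -0.38356194  0.        ] [ 5.69070031e-01 -3.88513332e-01 -1.11022302e-16]
stop (array([ 0.62971027, -0.09040925,  0.0033934 ]), [np.float64(0.009400891948833184), np.float64(0.0094008919488332)]) [ 0.62237604 -0.0852365   0.        ] [ 0.63791664 -0.09682718  0.        ]
```

```bash
python3 - <<'E'
import cv2
a=cv2.imread('pics/top0.png')[155:285,235:400]
cv2.imwrite('pics/topz.png',cv2.resize(a,None,fx=4.6,fy=4.6,interpolation=cv2.INTER_CUBIC))
a=cv2.imread('pics/side0.png')[150:290,180:340]
cv2.imwrite('pics/sidez.png',cv2.resize(a,None,fx=4.2,fy=4.2,interpolation=cv2.INTER_CUBIC))
E
```

```text
(no output)
```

View pics/topz.png

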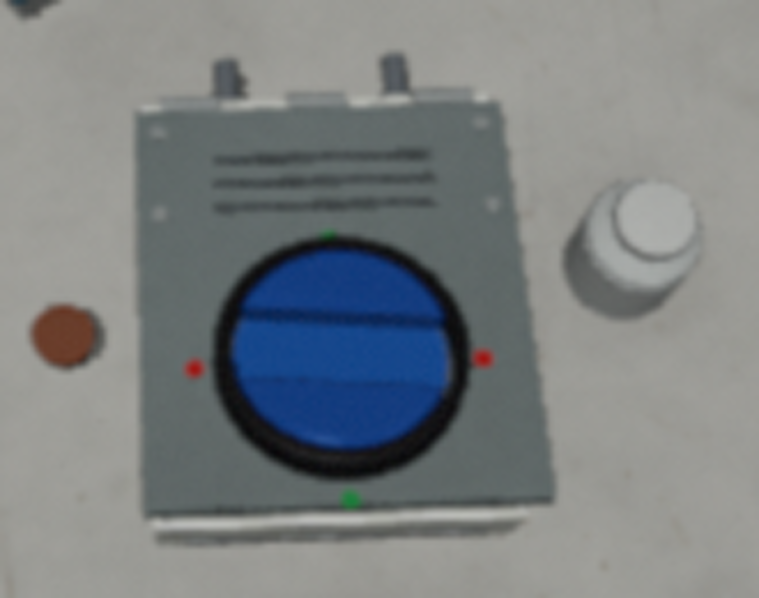

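View pics/sidez.png

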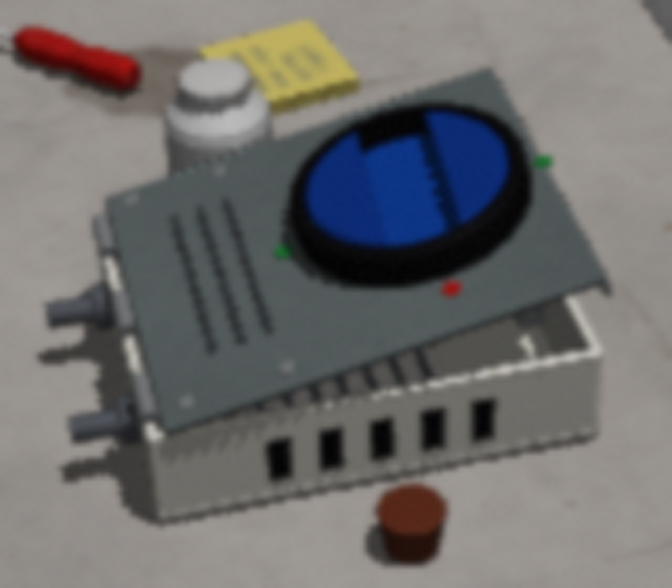

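```bash
cat > fit.py <<'E'
from look import *
from geo import *
from scipy.optimize import least_squares
s=imaging.camera_info('side');t=imaging.camera_info('top')
def box(p,q):
    c,sn=np.cos(p[2]),np.sin(p[2]); return np.array([p[0]+c*q[0]-sn*q[1],p[1]+sn*q[0]+c*q[1],q[2]])
def cov(p,d,y,h):
    c,sn=np.cos(p[3]),np.sin(p[3]); return box(p,[.1-d*c+h*sn,y,.06+d*sn+h*c])
def pts(p):
    r=p[4]
    L=[('t',cov(p,.214,.094,.006),(266.7,267)),('t',cov(p,.214,-.094,.006),(355,263.7)),
    ('t',cov(p,.145,r,.006),(277.2,235.2)),('t',cov(p,.145,-r,.006),(340.2,232.8)),
    ('t',cov(p,.145+r,0,.006),(311.1,263.5)),
    ('s',cov(p,.214,-.094,.006),(296.7,166.7)),('s',cov(p,.214,.094,.006),(324,218.8)),
    ('s',cov(p,.145+r,0,.006),(309,188.3)),('s',cov(p,.145-r,0,.006),(246.9,210)),('s',cov(p,.145,r,.006),(287.4,218.8)),
    ('s',box(p,[.11,.09,0]),(218.6,273.8)),('s',box(p,[-.11,.09,0]),(322.1,254)),('s',box(p,[-.11,.09,.058]),(322.9,233.3))]
    return L
def res(p): return np.concatenate([proj(s if a=='s' else t,x)-px for a,x,px in pts(p)])
if __name__=='__main__':
    r=least_squares(res,[.59,-.218,.2,.22,.065],loss='soft_l1')
    p=r.x; print(p,np.degrees(p[2])); print(res(p).reshape(-1,2).round(1).tolist())
    print('slot_floor',cov(p,.145,0,.011), 'floor shut', box(p,[-.045,0,.071]))
    # slot edges in the top image -> direction in cover plane, h=.027
    def incover(px,h):
        f=lambda u: proj(t,cov(p,u[0],u[1],h))-px
        return least_squares(f,[.145,0]).x
    z=lambda a:(235+a[0]/4.6,155+a[1]/4.6)
    for a,b in [((240,316),(445,323))]:
        A=incover(z(a),.027);B=incover(z(b),.027); print(A,B,np.degrees(np.arctan2(B[0]-A[0],A[1]-B[1])))
    A=incover(z((240,379)),.027);B=incover(z((430,384)),.027);print(A,B)
E
python3 fit.py
```

```text
[ 0.59251471 -0.22328855 -0.27764239  0.18068875  0.06785208] -15.907737346924977
[[-0.5, -0.6], [1.3, -0.4], [0.4, 0.5], [-0.0, 0.8], [0.2, 0.8], [-0.1, -0.4], [0.4, -2.3], [0.0, 1.5], [0.2, -0.0], [-0.3, 0.7], [-1.3, 1.5], [-0.2, 0.6], [0.1, 0.1]]
slot_floor [ 0.55340927 -0.21214337  0.09687846] floor shut [ 0.54923802 -0.21095454  0.071     ]
[0.12710498 0.04680531] [ 0.13417862 -0.04803334] 4.2655675436601665
[0.1590738  0.04829802] [ 0.16472291 -0.03808952]
```

```bash
cat > plan.py <<'E'
from look import *
from geo import *
def R(deg): # tool y dir angle
    a=np.radians(deg); y=np.array([np.cos(a),np.sin(a),0]); z=np.array([0,0,-1.]); return np.column_stack([np.cross(y,z),y,z])
C=np.array([.5492,-.2110])
E
python3 - <<'E'
from plan import *
for s0 in [70,-110]:
    for d in [0,30,60,90,115]:
        q=solver.inverse_kinematics([C[0],C[1],.071],R(s0-d)); print(s0,d,None if q is None else np.round(q,1))
q=solver.inverse_kinematics([.5534,-.2121,.26],R(-110)); print(q)
E
```

```text
70 0 [ 37.7  44.3 -31.4 103.1  32.9  42.   58.4]
70 30 [ 33.1  42.8 -23.8 103.2  25.6  39.4  34.9]
70 60 [ 29.2  41.9 -17.4 103.3  19.1  37.7  10.8]
70 90 [ 25.1  41.3 -10.8 103.5  12.   36.4 -12.8]
70 115 [ 21.5  41.   -5.1 103.6   5.8  35.7 -32.1]
-110 0 [ 12.3  41.4   9.5 103.9 -10.8  35.6 -81.7]
-110 30 [   7.1   42.3   17.9  104.   -20.3   36.8 -103. ]
-110 60 [   2.3   43.8   26.   104.2  -29.    38.8 -125. ]
-110 90 [  -2.1   45.7   33.7  104.3  -36.9   41.5 -147.7]
-110 115 [  -5.8   47.9   40.8  104.4  -43.6   44.7 -166.7]
[ 13.07364691  28.21840513   8.06198716  92.63589007  -4.41590289
  59.45675815 -87.56464055]
```

```bash
python3 - <<'E'
from plan import *
manip.move_pose([.5534,-.2121,.27],R(70))
manip.grip(.060,20)
st=get_state(); print(st['clock'],st['ee_pos'],st['qpos'],st['width'],st['contact_force'])
i=imaging.camera_info('wrist'); snap('wrist','w1.png')
print([(d['p'],d['at']) for d in spotter.pinpoint('wrist','slot_floor')], proj(i,[.5534,-.2121,.0969]))
o=spotter.pinpoint('wrist','slot_floor')
if o: print(atz(ray(i,o[0]['at']),.0985))
E
```

```text
3.6667 [ 0.55341419 -0.21205626  0.26998209] [ 41.95412166  31.49361088 -38.28775809  90.93538079  20.93844112
  64.92001632  68.79871002] 0.060074090397072975 [-0.106559    0.95155207 -0.61139507]
[(0.93, [287.4, 199.1])] [283.45475147 197.46816904]
[ 0.55589193 -0.20897881  0.0985    ]
```

View pics/w1.png

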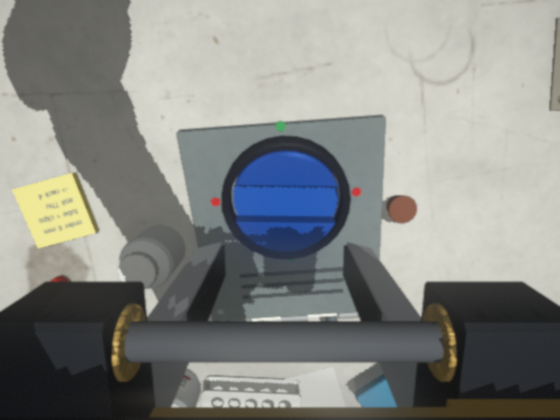

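```bash
python3 - <<'E'
from plan import *
manip.move_linear([.5547,-.2105,.125],R(70),feed=.12)
f0=get_state()['contact_force']
g=manip.move_linear([.5535,-.2101,.098],feed=.04,guard=8)
print(g,get_state()['ee_pos'],get_state()['contact_force']-f0)
g=manip.move_linear([.5507,-.2093,.076],feed=.03,guard=20)
st=get_state();print(g,st['ee_pos'],st['contact_force']-f0,st['clock'],f0)
snap('side','s2.png');snap('top','t2.png')
E
python3 - <<'E'
import cv2,numpy as np
a=cv2.imread('pics/side0.png')
a=cv2.imread('pics/s2.png')[130:290,180:360];b=cv2.imread('pics/t2.png')[150:290,220:400]
cv2.imwrite('pics/z2.png',np.hstack([cv2.resize(a,(400,356)),cv2.resize(b,(400,356))]))
E
```

```text
False [ 0.55377739 -0.21008083  0.09808611] [0.42106925 0.91310813 0.71545708]
False [ 0.55051367 -0.20926654  0.07576387] [-0.89906596  0.22582809  6.23735364] 6.8917 [ 0.02978677 -0.16590734 -0.1879059 ]
```

View pics/z2.png

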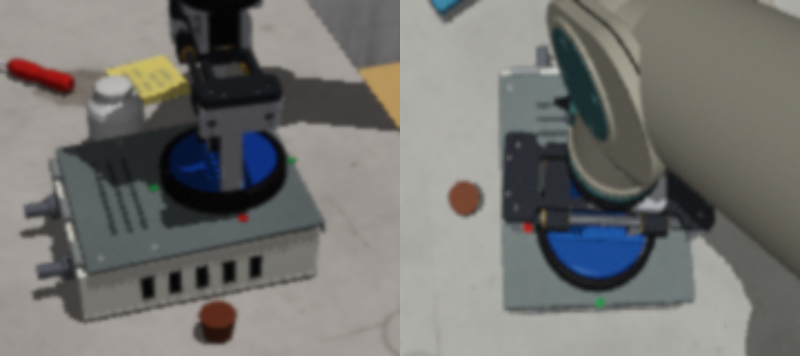

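The cover is almost shut, with the finger in the slot at about (232,180) in the left panel. The upward force of 6 N fits the spring. Next I press it to the stop.

```bash
python3 - <<'E'
from plan import *
g=manip.move_linear([.5507,-.2093,.064],feed=.02,guard=14)
st=get_state();print(g,st['ee_pos'],st['contact_force'],st['wrist_torque'],st['clock'],solver.inverse_kinematics([.5507,-.2093,.069],R(-34)))
E
```

```text
True [ 0.55019117 -0.20919043  0.07126808] [-1.84644828 -0.07577225  7.41610457] [0.17021429 0.20767155 0.07135675] 7.3833 [ 20.02328931  41.18605105  -3.07639962 103.55020073   3.50149176
  35.35520296 -19.1498365 ]
```

```bash
python3 - <<'E'
from plan import *
for z in [.0695,.068]:
    g=manip.move_linear([.5507,-.2093,z],feed=.02)
    manip.wait(.1)
    st=get_state();print(g,st['ee_pos'],st['contact_force'],st['wrist_torque'],st['clock'])
    if st['contact_force'][2]>18: break
E
```

```text
False [ 0.5502943  -0.20919935  0.07106971] [-7.00321202  1.10008011 17.93763688] [0.42422866 1.32670791 0.07146249] 7.7333
False [ 0.55032596 -0.20921114  0.07087915] [-8.54408793  0.60546909 28.06242624] [0.61601257 1.99385708 0.00668518] 8.0833
```

```bash
python3 - <<'E'
from plan import *
manip.move_linear([.5504,-.2093,.0688],feed=.02)
for a in [60,45,30,15,0]:
    manip.move_linear([.5504,-.2093,.0688],R(a),feed=.02)
    st=get_state();print(a,st['ee_pos'].round(4),st['contact_force'].round(1),st['wrist_torque'].round(2),round(st['clock'],2),np.degrees(np.arctan2(st['orientation'][1,1],st['orientation'][0,1])).round(1))
    if st['contact_force'][2]<10 or abs(st['wrist_torque'][2])>2: break
snap('side','s3.png');snap('top','t3.png')
import cv2
a=cv2.imread('pics/s3.png')[130:290,180:360];b=cv2.imread('pics/t3.png')[150:290,220:400]
cv2.imwrite('pics/z3.png',np.hstack([cv2.resize(a,(400,356)),cv2.resize(b,(400,356))]))
E
```

```text
60 [ 0.5504 -0.2091  0.071 ] [-6.3  1.5 21.1] [ 0.4   1.53 -0.08] 8.66 60.0
45 [ 0.5505 -0.2091  0.071 ] [-6.3  2.2 21.7] [0.44 1.37 0.  ] 9.07 45.0
30 [ 0.5507 -0.2091  0.071 ] [-5.6  1.7 20.9] [ 0.49  1.34 -0.09] 9.47 30.0
15 [ 0.5509 -0.2091  0.071 ] [-5.5  2.5 20.5] [ 0.47  1.28 -0.1 ] 9.88 15.0
0 [ 0.5511 -0.2092  0.071 ] [-4.7  1.2 20.5] [ 0.46  1.18 -0.05] 10.29 0.0
```

View pics/z3.png

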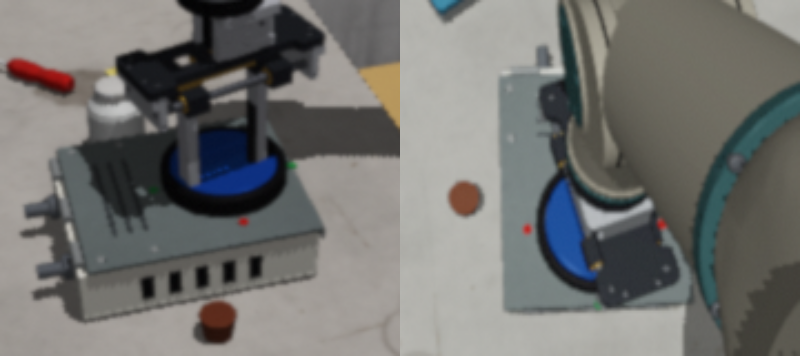

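The dial is turning with the fingers and the cover stays down. I continue to the stop.

```bash
python3 - <<'E'
from plan import *
for a in [-10,-18,-24,-29,-33,-36]:
    manip.move_linear([.5504,-.2093,.0688],R(a),feed=.02)
    st=get_state();print(a,st['ee_pos'].round(4),st['contact_force'].round(1),st['wrist_torque'].round(2),round(st['clock'],2),np.degrees(np.arctan2(st['orientation'][1,1],st['orientation'][0,1])).round(1))
    if st['contact_force'][2]<10 or abs(st['wrist_torque'][2])>1.0: break
manip.wait(.2)
snap('side','s4.png');snap('top','t4.png')
import cv2
a=cv2.imread('pics/s4.png')[130:290,180:360];b=cv2.imread('pics/t4.png')[150:290,220:400]
cv2.imwrite('pics/z4.png',np.hstack([cv2.resize(a,(400,356)),cv2.resize(b,(400,356))]))
E
```

```text
-10 [ 0.5512 -0.2092  0.071 ] [-4.9  1.7 20.3] [ 0.41  1.19 -0.01] 10.72 -10.0
-18 [ 0.5516 -0.2095  0.071 ] [-3.7  1.  19.2] [ 0.32  1.03 -0.03] 11.01 -18.0
-24 [ 0.5521 -0.2101  0.0711] [-3.   0.7 17.6] [ 0.17  0.84 -0.08] 11.27 -24.0
-29 [ 0.5524 -0.2103  0.071 ] [-2.3  0.8 17.9] [0.01 0.75 0.48] 11.52 -28.9
-33 [ 0.5525 -0.2103  0.0711] [-2.7 -1.1 17.7] [-0.28  0.95  4.05] 11.77 -32.0
```

View pics/z4.png

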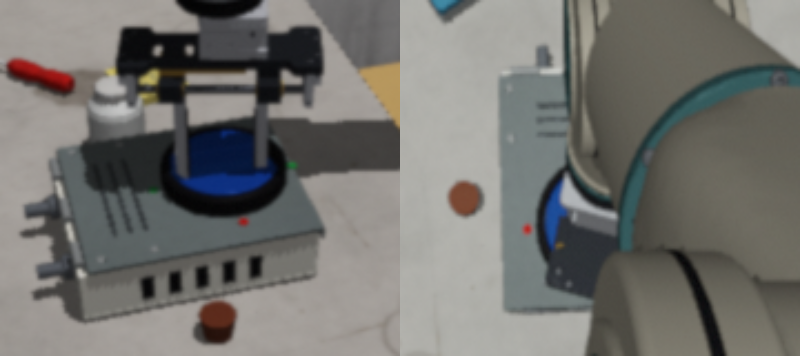

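```bash
python3 - <<'E'
from plan import *
def show():
    st=get_state();print(st['ee_pos'].round(4),st['contact_force'].round(1),st['wrist_torque'].round(2),round(st['clock'],2))
manip.move_linear([.5515,-.2098,.0712],R(-31),feed=.02); show()
manip.move_linear([.5515,-.2098,.0745],R(-30),feed=.03); show()
manip.move_linear([.5515,-.2098,.078],R(-28),feed=.03); show()
manip.move_linear([.5515,-.2098,.11],feed=.08); show()
manip.move_linear([.5515,-.2098,.27],feed=.15); show()
i=imaging.camera_info('wrist');snap('wrist','w5.png');snap('side','s5.png')
for l in ['slot_floor','front_edge']:
  o=spotter.pinpoint('side',l); print(l,o, proj(imaging.camera_info('side'),[.5507,-.2093,.0739]))
import cv2
b=cv2.imread('pics/w5.png'); a=cv2.imread('pics/s5.png')[150:290,180:340]
cv2.imwrite('pics/z5.png',np.hstack([cv2.resize(a,(343,300)),cv2.resize(b,(400,300))]))
E
```

```text
[ 0.5523 -0.2102  0.0716] [-0.6 -1.   6.4] [-0.23  0.3   2.27] 12.35
[ 0.5524 -0.2103  0.0746] [ 2.3 -1.4  2.7] [-0.26 -0.16  1.45] 12.61
[ 0.5511 -0.2099  0.0777] [0.5 0.1 0.6] [-0.17 -0.12  0.06] 12.88
[ 0.5516 -0.2097  0.1103] [ 0.  -0.  -0.2] [-0.02 -0.03 -0.  ] 13.43
[ 0.5509 -0.2096  0.269 ] [-0.3 -1.5 -0.3] [-0.03 -0.03 -0.01] 14.64
slot_floor [{'at': [279.8, 207.6], 'p': 0.65}] [279.74722853 207.10540042]
front_edge [{'at': [311.4, 202.1], 'p': 0.59}] [279.74722853 207.10540042]
```

View pics/z5.png

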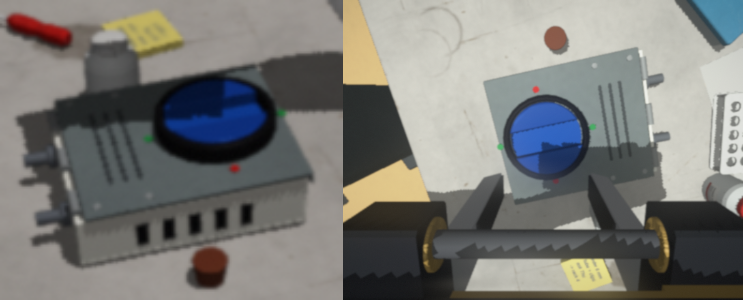

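View pics/w5.png

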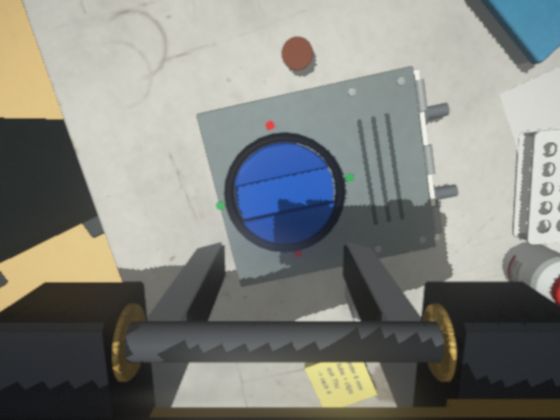

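```bash
python3 - <<'E'
from plan import *
snap('side','s6.png')
for l in ['sample_jar_0','stopper','slot_floor']: print(l,[(d['p'],d['at']) for d in spotter.pinpoint('side',l)])
print(get_state()['clock'],get_state()['contact_force'])
manip.hand_in()
E
```

```text
sample_jar_0 [(0.83, [233.7, 199.3])]
stopper [(0.65, [280.2, 279.9])]
slot_floor [(0.66, [278.0, 207.2])]
15.0417 [-0.99538625  0.16365693 -0.02638914]
the job is handed in; nothing more can be done
```

The filter box is shut and locked, and the job is handed in at about 15 s; `hand_in()` gives no verdict, so I only have my own checks. I set the two fingertips, 60 mm apart, in the slot and pushed the cover down to its stop with about 20 N. I then turned the fastener clockwise until the torque jumped to 4 N m at its stop, eased off and withdrew.

**Last checks:**
- **Cover:** it stayed down after release. The slot floor showed within about 2 px of where it should be for a locked cover.
- **Fastener:** the slot lined up with the green dots to within about 1.5°, or roughly 1.54 rad.
- **Jar and stopper:** both showed within about 2 px of where they started in the side camera, which is within the network's scatter.
- **Contact:** the tool was clear of everything, with about 1 N of residual force reading.

**Disagreement:** my fitted fastener position and the wrist-camera network differed by about 4 mm, so I used roughly the midpoint.

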